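Hook the static monitor onto the earth post

ROBOT

A 6-joint arm with a two-finger parallel gripper is mounted at the origin on the work surface. World frame = base frame: x ahead of the robot, y to its left, z up, the work surface at z = 0. Lengths are in m, angles in rad, forces in N, time in s.
With the tool pointing down it reaches from about 0.25 to 0.725 m from the base axis. Payload 4 kg.
Tool frame: the origin (TCP) lies midway between the tips of the shut fingers; the grasp point (between the pads) lies 19 mm behind it; z points along the fingers, y is the line along which they close (so a half turn about z gives the same grasp; the last joint's range is limited). The gripper opens to 85 mm and grips with 20 to 120 N. Pads are 22 mm wide; open, the fingers measure 114 mm over their backs; the gripper's body (76 mm by 85 mm) begins 54 mm behind the grasp point. The pads swing forward as they close: fully open they stand 13 mm farther back than shut.
Start: joints at [-1.116, 0.241, 0.005, 1.335, 0, 1.571], TCP at [0.22, -0.449, 0.231] pointing down, gripper open.
Joint ranges: [-2.72, 2.72], [-1.05, 1.87], [-1.09, 1.28], [-1.99, 2.15], [-1.42, 1.44], [-3.14, 3.14]. Speed limits (rad/s): [2.79, 2.79, 3.14, 3.14, 3.14, 3.14].

INTERFACE

Orientations are given as a unit quaternion [x, y, z, w].
In Python, from workcell import bot gives the robot as it stands. The module is installed in compiled form; this text tells all that it offers.
- The arm moves only by the tool drive_tool, never from a script. Its arguments are lists of equal length, an entry for each row: "slide": the shift along the tool's x, y, z scaled (see below), a list of three; "rotation": the turn, a rotation vector about the tool's x, y, z scaled (see below), a list of three. A call has exactly 8 rows; each row is the pose to reach, as a shift and turn from the pose commanded when the call began, along the tool's axes at that moment; what a row does not reach only later rows make up. The controller multiplies each number of a shift by 250 mm and each number of a turn by 0.5 rad. A row lasts 1/8 s, in which the tool goes at most 62.5 mm and 10.7 degrees, less where a joint would pass 70% of its speed; a pose out of reach is approached as far as the arm can. A call with a number of a shift or a turn outside -1 to 1 is refused whole. A call with a gripper value outside its range is refused whole. "gripper" is the opening, from 0 (shut) to 1 (fully open), set as the call begins (left out, the last holds). The fingers move at their own pace and stop on an object; the grip force is fixed at half the most. Time passes only in rows, so rows that repeat a pose let the fingers close, or fill a call up. It gives the time, the measured TCP pose, the force, the opening and the grip force at its end, in the units of the state.
- bot.get_obs(): the state, without advancing time (a new reading comes with each control period).
- bot.camera(name): name is "scene" or "top" or "wrist"; returns a dict with "image" (384x512x3 uint8, red, green, blue), "z_map" (384x512 float32, m along the optical axis (not along the pixel's ray), 0 where there is no reading), "camera_matrix" (3x3 intrinsics, pixels), "xyz" and "orientation" of the camera in the world. Camera axes: x right, y up, looking along -z (the intrinsics and any distortion apply to the point x, -y, -z); pixel columns grow to the right and rows downward; lengths in m; the calibration is good to about 2 mm. A picture is of the moment at which its call begins.
- bot.job_done(): hands the job in; it is judged then, once.
The state is a dict: "clock": time; "joint_pos": joint angles; "joint_vel": joint speeds; "tau": joint torques, N m; "eef_pos": TCP position; "tool_rot": TCP orientation; "ft_force": force on the tool from outside, world axes, zero at the start; "ft_torque": the same for the moment, N m; "grip_width": finger opening in m; "grasp_force": force on a finger pad.
Only numpy, scipy, OpenCV 4.12 (cv2) and the standard library are available. Lean on these libraries where they do the work, as an engineer would, in place of code of your own. Each camera call takes 0.05 s, during which the arm holds its last target. There are 200 camera calls.

TASK

Clip the little standing static monitor onto the slim round-headed post of the light table (not the stout plain one): squeeze its sprung rear plate towards its housing so that the hook comes out in front, carry it over, slide it sideways until you feel the open hook's shank resting lightly against the post, then let go so that the spring draws the post into the hook. Leave the monitor standing upright on the table with the post held deep in the hook, behind its barb; never push hard on the post, and leave the other things where they are.

Things in the scene. Friction and masses are not known exactly. Their poses are not given: they have to be found in the camera images.
- probe_grip (a point): The static monitor, loose, 190 g: upright grey housing 34 mm long (x), 30 wide (y), 62 tall on a black sled 65 x 36 x 6 mm. x points forward along the hook, y to its left, z up. This point is the middle of the grip at rest, 44 mm above the table, 10.5 mm behind the housing's centre. Grip it along x, from the housing's front to the rear plate's back: 55 mm at rest, 42 mm fully pressed.
- probe_front (a point): Middle of the grip on the housing's flat front face, 44 mm above the table; axes as the monitor's. Below it a tube (12 mm diameter, top 21 mm above the table) runs 45 mm forward to the jaw: keep fingertips 25 mm or more above the table and open to 70 mm at most, or the front finger meets the jaw.
- rear_plate (a point): Middle of the grip on the back of the sprung rear plate (flat, 26 mm wide, 5 thick, 10 to 60 mm above the table), 55 mm behind probe_front at rest. The hook is fixed to it. The spring pushes back with about 5 N at rest and 8 N fully pressed; a grip of 20 to 25 N keeps it fully pressed and the monitor firm in hand.
- plunger (a joint): How far the rear plate with its hook is pressed forward, in m: 0 at rest (hook drawn back), 0.013 fully pressed. About 0.0055 when the post is properly held between hook and jaw, about 0.008 if only the barb sits on the post, 0 if the hook is empty.
- jaw_face (a point): Front face of the fixed steel jaw, on the monitor's axis, 15 mm above the table, 53 mm ahead of the housing's front face. The jaw is a block 8 mm thick, 24 mm wide (8 mm to the right, 16 mm to the left of the axis), 7 to 23 mm above the table. The hook's shank comes out of it.
- hook_seat (a point): Middle of the post's seat in the hook (moves with it; axes as the monitor's): 7.5 mm left of the axis, 4 mm behind the lip. Hook: shank 5 mm diameter on the axis; a lip at its front reaching 15 mm to the left; at the lip's end a barb 2.5 mm wide pointing 2.75 mm back. Open to the left (+y): fully pressed, the gap is 12.75 mm jaw to barb, 15.5 mm jaw to lip; shank to barb 10 mm.
- slot_mid (a point): Middle of the slim post's slot, 15 mm above the table. A fixed dark foot plate (30 mm in x, 52 in y, 4 high) has a slot along its y, and the post is clamped somewhere in it, up to 6 mm either way along y from this point, not measured: find it by feel. Post: upright steel, 8 mm diameter, flat head 12 mm across, 30 to 34 mm above the table. Press it with no more than 6 N.
- stout_post_mid (a point): The other, stout post, fixed, plain steel without a head: 18 mm in diameter, 35 mm high, on a foot 36 mm across. Too thick for the hook. Point on its axis, 15 mm above the table.
- jar: bystander: small closed jar, 32 mm diameter, 42 mm high; origin under its centre
- tape: bystander: roll of paper tape lying flat, 90 mm diameter, 24 mm high
- loupe: bystander: black magnifier, 44 mm diameter, 40 mm high
- weight: bystander: steel paper weight 60 x 45 x 30 mm
- brush: bystander: brush lying flat
- scraper: bystander: flat scraper lying flat
- dish: bystander: white dish, 90 mm diameter, 18 mm high
Mind the look-alikes: they are no part of the job. Of the things that look like the part that bears probe_grip, the smaller one is meant.

How it is judged:
On the way, in this order (a step that is already met when the one before it is completed fails the run):
1. the rear plate is squeezed in and the monitor carried off with its hook out (value of joint plunger above 0.0105 m and contact force between the fingers and probe above 1 N and distance of probe_grip from where it was at the start of the episode above 0.03 m), for 0.2 s.
2. with the hook still held out, it rests lightly against the slim post (value of joint plunger above 0.0095 m and contact force between probe and slim_post above 0.7 N and horizontal distance between slot_mid and hook_seat below 0.016 m), for 0.3 s.
At the end, for the whole second after the job is handed in: The slim post is held in the hook behind the barb (plunger at 3.8 to 7.0 mm, pressing the post with more than 1.5 N), the hook's seat within 12 mm of the middle of the slot, and the monitor stands released, upright (within 0.1 rad) and still on the table (value of joint plunger between 0.0038 and 0.007 m and horizontal distance between slot_mid and hook_seat below 0.012 m and contact force between probe and slim_post above 1.5 N and angle between probe_grip's own z axis and vertical below 0.1 rad and height (world z) of probe_grip below 0.05 m and linear speed of probe below 0.02 m/s); the robot touches nothing.
It fails at once if the post is pressed with more than 6 N by the monitor while the hook is held out (value of joint plunger above 0.0095 m and contact force between probe and slim_post above 6 N).
It fails at once if the post is struck or pulled with more than 25 N (contact force between probe and slim_post above 25 N).
It fails at once if the monitor is tipped over (angle between probe_grip's own z axis and vertical above 0.6 rad).
It fails at once if a bystander is moved more than 15 mm (distance of any of jar, tape, loupe, weight, brush, scraper, dish from where it was at the start of the episode above 0.015 m).
It also fails if it takes over 51 s, if anything falls off the work surface, if the arm or the gripper's body presses on something with over 40 N, if the wrist force passes 120 N, or if a joint passes its speed limit or range.

## Working session

There is one attempt and no reset: what is moved stays moved. The work goes in short steps, Python scripts to look and compute and a tool call to move; the robot and the scene stay as the last step left them, time stands still between calls to the robot, and variables do not carry over. Pictures are saved under pics/ and viewed, at most 10 in all, crops included, and the job is handed in when it is done.

Besides the shell and the picture viewer there is one more tool, called by a JSON object that holds its "name" and its "arguments", one argument or row to a line. drive_tool: Moves the arm, as the interface text tells. Shifts and turns lie within -1 to 1; 1 stands for 250 mm of shift or 0.5 rad of turn. Its arguments: {"type":"object","properties":{"slide":{"type":"array","items":{"type":"array","items":{"type":"number"}}},"rotation":{"type":"array","items":{"type":"array","items":{"type":"number"}}},"gripper":{"type":"number"}},"required":["slide","rotation"]}

```bash
mkdir -p pics; cat > h.py <<'E'
import numpy as np, cv2
from scipy.spatial.transform import Rotation as R
from workcell import bot
def cam(n):
    c=bot.camera(n); K=np.array(c["camera_matrix"]); z=c["z_map"]
    v,u=np.mgrid[:384,:512]
    p=np.stack([(u-K[0,2])/K[0,0]*z,-(v-K[1,2])/K[1,1]*z,-z],-1)
    c["P"]=p@R.from_quat(c["orientation"]).as_matrix().T+np.array(c["xyz"])
    c["P"][z==0]=np.nan
    return c
def save(n,im): cv2.imwrite("pics/"+n+".png",cv2.cvtColor(im,cv2.COLOR_RGB2BGR))
E
python3 - <<'E'
from h import *
t=cam("top");s=cam("scene")
np.savez("t.npz",P=t["P"],im=t["image"]);np.savez("s.npz",P=s["P"],im=s["image"])
save("top",cv2.resize(t["image"],(800,600)));save("scene",cv2.resize(s["image"],(800,600)))
print(t["xyz"],t["orientation"],s["xyz"],{k:t[k] for k in t if k not in("image","z_map","P")})
o=bot.get_obs();print(o)
E
```

```text
[ 0.37832354 -0.01355941  1.18330029] [ 0.03735598 -0.04033725 -0.70596279  0.70611187] [1.28259274 0.16966194 0.67409534] {'camera_matrix': array([[376.11407768,   0.        , 254.40529863],
       [  0.        , 376.11407768, 194.59772343],
       [  0.        ,   0.        ,   1.        ]]), 'xyz': array([ 0.37832354, -0.01355941,  1.18330029]), 'orientation': array([ 0.03735598, -0.04033725, -0.70596279,  0.70611187])}
{'clock': 0.1, 'joint_pos': array([-1.11598133e+00,  2.41338520e-01,  3.89662742e-03,  1.33518674e+00,
        8.26877256e-06,  1.57080725e+00]), 'joint_vel': array([-0.00044019, -0.00304192,  0.00282351,  0.00014441, -0.00019486,
       -0.0014655 ]), 'tau': array([ 1.55191797e-04, -3.73137832e+01,  2.53009915e+01,  1.08470689e-02,
       -7.37288246e-06,  3.81490722e-06]), 'eef_pos': array([ 0.21941224, -0.44868321,  0.2305159 ]), 'tool_rot': array([ 9.74254978e-01,  2.25447109e-01, -2.02526024e-04, -8.93497207e-04]), 'ft_force': array([-0.36678504,  0.81279528, -0.77113392]), 'ft_torque': array([-0.00339919, -0.00832945,  0.01934676]), 'grasp_force': 0.0, 'grip_width': 0.08535384165273317}
```

View pics/top.png

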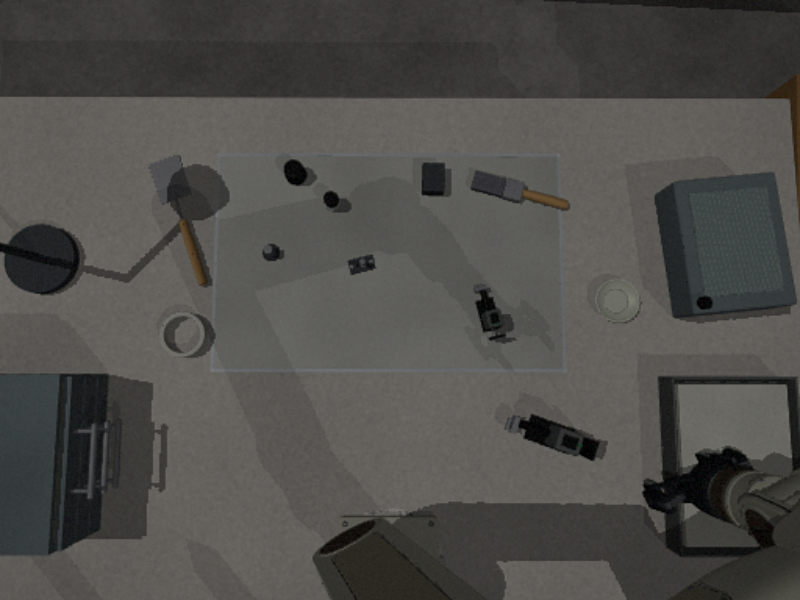

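View pics/scene.png

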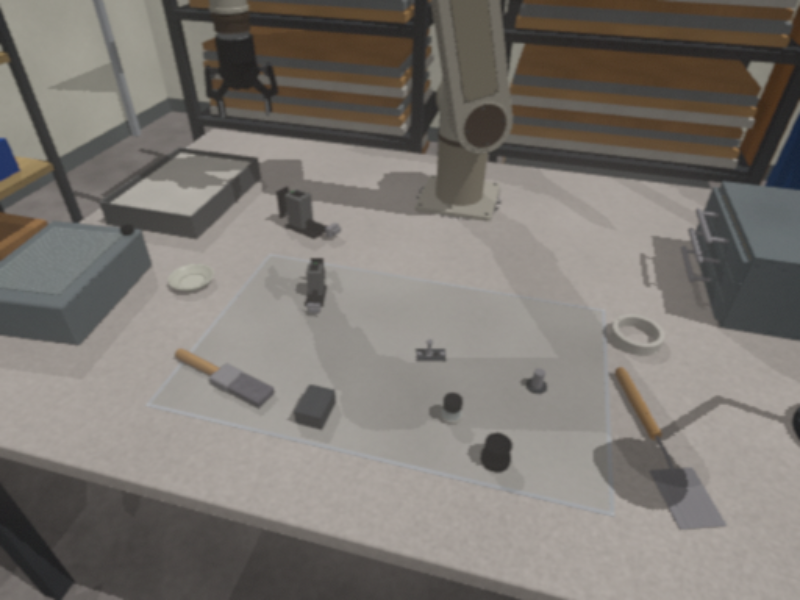

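The top picture shows two monitors: the small one at (488,312), jaw up at (483,290) and rear plate at (497,337), and the large look-alike at (555,437). The slim post on its rectangular foot is at (361,264) and the stout post on its round foot at (271,252). I pick the small monitor and the post at (361,264). Next I measure both and check a close crop.

```bash
python3 - <<'E'
from h import *
d=np.load("t.npz");P=d["P"];im=d["im"]
print("table z",np.nanmedian(P[150:230,180:220,2]))
def rect(m,n):
    p=P[m][:,:2].astype(np.float32)*1000
    (c,s,a)=cv2.minAreaRect(p);print(n,len(p),np.round(c,1),np.round(s,1),round(a,1),"mean",p.mean(0).round(1), "z",np.round(P[m][:,2].max(),4))
def box(r0,r1,c0,c1,lo,hi):
    m=np.zeros(P.shape[:2],bool);m[r0:r1,c0:c1]=True
    return m&(P[...,2]>lo)&(P[...,2]<hi)
B=(175,225,295,335)
rect(box(*B,.05,.075),"housing top");rect(box(*B,.003,.2),"all");rect(box(*B,.003,.012),"sled");rect(box(*B,.013,.03),"jaw")
F=(158,180,218,245)
rect(box(*F,.002,.008),"foot");rect(box(*F,.022,.045),"head")
rect(box(152,172,163,185,.025,.045),"stout")
g=cv2.cvtColor(im,cv2.COLOR_RGB2GRAY)
m=(g[158:180,218:245]<75);q=P[158:180,218:245][m];q=q[q[:,2]<.012]
print("dark foot",len(q),cv2.minAreaRect((q[:,:2]*1000).astype(np.float32)))
a=cv2.resize(im[175:225,290:340],(400,400),interpolation=cv2.INTER_CUBIC);b=cv2.resize(im[150:190,205:245],(400,400),interpolation=cv2.INTER_CUBIC)
save("crop",np.clip(np.hstack([a,b])*1.6,0,255).astype(np.uint8))
E
```

```text
table z 0.0008008720514014467
housing top 134 [ 466.4 -205.4] [54.  30.8] 12.8 mean [ 472.2 -203.2] z 0.0679
all 547 [ 493.5 -208.2] [124.  155.7] 89.4 mean [ 491.6 -201.8] z 0.0679
sled 290 [ 493.5 -208.2] [124.  155.7] 89.4 mean [ 494. -206.] z 0.0112
jaw 106 [ 494.9 -195. ] [114.2  24.4] 14.7 mean [ 513.  -190.1] z 0.0296
foot 236 [592.2  55.9] [67.8 82.9] 0.3 mean [591.1  56.3] z 0.0079
head 13 [592.6  52.7] [9.5 9.1] 0.5 mean [592.6  52.3] z 0.0373
stout 27 [615.4 240.5] [17.1 14.7] 61.2 mean [615.  239.7] z 0.0381
dark foot 150 ((591.301513671875, 55.49252700805664), (31.008211135864258, 54.238243103027344), 13.626131057739258)
```

View pics/crop.png

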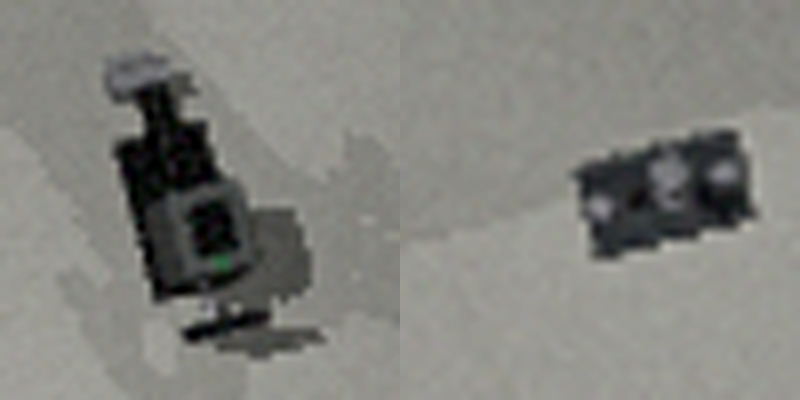

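The crop confirms the small monitor, with its jaw at the upper left (140,75) and rear plate at (225,325). The round post head is on the foot at (670,180). The monitor and foot have nearly the same yaw, about 13.7°. I'm moving now.

{"name": "drive_tool", "arguments": {
  "slide": [
    [0.08,-0.03,0],
    [0.2,-0.07,0],
    [0.33,-0.11,0],
    [0.46,-0.15,0],
    [0.58,-0.19,0],
    [0.66,-0.22,0],
    [0.66,-0.22,0],
    [0.66,-0.22,0]
  ],
  "rotation": [
    [0,0,-0.15],
    [0,0,-0.3],
    [0,0,-0.5],
    [0,0,-0.7],
    [0,0,-0.9],
    [0,0,-1],
    [0,0,-1],
    [0,0,-1]
  ],
  "gripper": 0.8
}}

```text
clock: 1.1
eef_pos: [0.3433, -0.3274, 0.2311]
tool_rot: [0.888, 0.459, -0.0, -0.0]
ft_force: [-0.1, 0.4, -0.0]
grip_width: 0.0684
grasp_force: 0.0
```

```bash
cat >> h.py <<'E'
def to(x,y,z,yaw):
    """units to reach TCP (x,y,z) with tool y axis at yaw deg (mod 180), from present pose"""
    o=bot.get_obs(); r=R.from_quat(o["tool_rot"]); M=r.as_matrix()
    t=np.radians(yaw); 
    best=None
    for k in (0,np.pi):
        ty=np.array([np.cos(t+k),np.sin(t+k),0]);tz=np.array([0,0,-1.]);D=np.stack([np.cross(ty,tz),ty,tz],1)
        rv=(r.inv()*R.from_matrix(D)).as_rotvec()
        if best is None or abs(rv[2])<abs(best[2]): best=rv
    print("t",o["clock"],"pos",o["eef_pos"].round(4),"yaw",np.degrees(np.arctan2(M[1,1],M[0,1])).round(2),"F",o["ft_force"].round(2),"w",round(o["grip_width"],4),round(o["grasp_force"],1),"q6",o["joint_pos"][5].round(2))
    print("slide",(M.T@(np.array([x,y,z])-o["eef_pos"])/.25).round(4),"rot",(best/.5).round(3))
E
python3 -c "
from h import *
to(.4664,-.2054,.15,13.7)"
```

```text
t 1.1 pos [ 0.3433 -0.3274  0.2311] yaw -35.33 F [-0.14  0.39 -0.02] w 0.0684 0.0 q6 1.43
slide [0.683  0.1196 0.324 ] rot [-1.000e-03  0.000e+00 -1.711e+00]
```

{"name": "drive_tool", "arguments": {
  "slide": [
    [0.08,0.01,0],
    [0.2,0.03,0.03],
    [0.33,0.06,0.06],
    [0.46,0.08,0.12],
    [0.58,0.1,0.18],
    [0.68,0.12,0.24],
    [0.68,0.12,0.28],
    [0.68,0.12,0.28]
  ],
  "rotation": [
    [0,0,-0.15],
    [0,0,-0.3],
    [0,0,-0.5],
    [0,0,-0.7],
    [0,0,-0.9],
    [0,0,-1],
    [0,0,-1],
    [0,0,-1]
  ]
}}

```text
clock: 2.1
eef_pos: [0.4651, -0.2064, 0.1604]
tool_rot: [0.748, 0.664, -0.001, -0.001]
ft_force: [-0.6, 0.4, -0.0]
grip_width: 0.0684
grasp_force: 0.0
```

{"name": "drive_tool", "arguments": {
  "slide": [
    [0,0,0],
    [0,0,0],
    [0,0,0],
    [0,0,0],
    [0,0,0],
    [0,0,0],
    [0,0,0],
    [0,0,0]
  ],
  "rotation": [
    [0,0,-0.15],
    [0,0,-0.3],
    [0,0,-0.5],
    [0,0,-0.6],
    [0,0,-0.7],
    [0,0,-0.71],
    [0,0,-0.71],
    [0,0,-0.71]
  ]
}}

```text
clock: 3.1
eef_pos: [0.4663, -0.2062, 0.1615]
tool_rot: [0.618, 0.786, -0.0, 0.0]
ft_force: [-0.5, -0.8, -0.5]
grip_width: 0.0684
grasp_force: 0.0
```

```bash
python3 - <<'E'
from h import *
to(.4664,-.2054,.03,13.7)
c=cam("wrist");P=c["P"];np.savez("w.npz",P=P,im=c["image"])
save("wrist",np.clip(c["image"]*1.5,0,255).astype(np.uint8))
d=np.linalg.norm(P[...,:2]-[.4664,-.2054],axis=-1)<.06
m=d&(P[...,2]>.055)&(P[...,2]<.075)
n,l,s,_=cv2.connectedComponentsWithStats(m.astype(np.uint8))
for i in range(1,n):
    if s[i,4]>60:
        q=(P[l==i][:,:2]*1000).astype(np.float32);print(s[i],cv2.minAreaRect(q),q.mean(0),P[l==i][:,2].mean())
E
```

```text
t 3.1 pos [ 0.4663 -0.2062  0.1615] yaw 13.63 F [-0.5  -0.84 -0.45] w 0.0684 0.0 q6 0.92
slide [0.0031 0.0013 0.526 ] rot [ 0.     0.    -0.002]
[ 248  174   41   36 1446] ((476.58599853515625, -202.16482543945312), (33.50514221191406, 29.409137725830078), 14.169618606567383) [ 476.20523 -201.27657] 0.06171937177141767
[222 177   8  31 197] ((442.4468078613281, -210.8847198486328), (5.067063331604004, 25.52175521850586), 14.495826721191406) [ 442.47256 -210.51848] 0.059531633109194675
```

View pics/wrist.png

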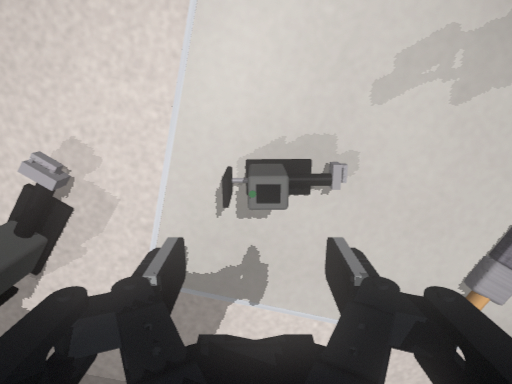

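The wrist view shows the monitor centred between the fingers: rear plate at (227,187), housing at (267,187), jaw at (340,177). I descend and grip.

{"name": "drive_tool", "arguments": {
  "slide": [
    [0.005,0,0.06],
    [0.005,0,0.15],
    [0.005,0,0.25],
    [0.005,0,0.35],
    [0.005,0,0.44],
    [0.005,0,0.51],
    [0.005,0,0.545],
    [0.005,0,0.545]
  ],
  "rotation": [
    [0,0,-0.02],
    [0,0,-0.02],
    [0,0,-0.02],
    [0,0,-0.02],
    [0,0,-0.02],
    [0,0,-0.02],
    [0,0,-0.02],
    [0,0,-0.02]
  ]
}}

```text
clock: 4.15
eef_pos: [0.4654, -0.2042, 0.0241]
tool_rot: [0.614, 0.79, -0.0, -0.001]
ft_force: [0.2, -0.5, 0.4]
grip_width: 0.0683
grasp_force: 0.0
```

{"name": "drive_tool", "arguments": {
  "slide": [
    [0,0,0],
    [0,0,0],
    [0,0,0],
    [0,0,0],
    [0,0,0],
    [0,0,0],
    [0,0,0],
    [0,0,0]
  ],
  "rotation": [
    [0,0,0],
    [0,0,0],
    [0,0,0],
    [0,0,0],
    [0,0,0],
    [0,0,0],
    [0,0,0],
    [0,0,0]
  ],
  "gripper": 0.44
}}

```text
clock: 5.15
eef_pos: [0.4708, -0.2046, 0.0285]
tool_rot: [0.613, 0.79, 0.003, 0.004]
ft_force: [3.1, 3.8, 8.9]
grip_width: 0.04
grasp_force: 60.3
```

{"name": "drive_tool", "arguments": {
  "slide": [
    [0,0,-0.05],
    [0,0,-0.1],
    [0,0,-0.16],
    [0,0,-0.2],
    [0,0,-0.2],
    [0,0,-0.2],
    [0,0,-0.2],
    [0,0,-0.2]
  ],
  "rotation": [
    [0,0,0],
    [0,0,0],
    [0,0,0],
    [0,0,0],
    [0,0,0],
    [0,0,0],
    [0,0,0],
    [0,0,0]
  ]
}}

```text
clock: 6.15
eef_pos: [0.4658, -0.2045, 0.0746]
tool_rot: [0.614, 0.789, -0.0, -0.0]
ft_force: [-0.9, -0.1, -2.0]
grip_width: 0.0399
grasp_force: 61.9
```

```bash
python3 - <<'E'
from h import *
to(.4664,-.2054,.03,14.1)
c=cam("wrist");P=c["P"];np.savez("w2.npz",P=P,im=c["image"])
save("wrist2",np.clip(c["image"]*1.5,0,255).astype(np.uint8))
E
```

```text
t 6.15 pos [ 0.4658 -0.2045  0.0746] yaw 14.27 F [-0.88 -0.05 -1.99] w 0.0399 61.9 q6 0.91
slide [-0.0041  0.0017  0.1782] rot [-0.002 -0.001  0.006]
```

View pics/wrist2.png

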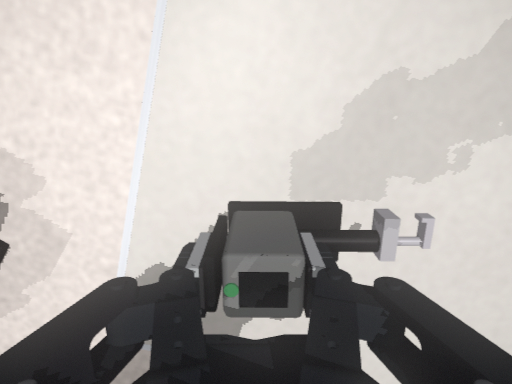

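The hook is out: jaw at (385,235), lip at (426,230) with the barb pointing back at (422,217), and the monitor upright in the grip. Next I work out the hook's pose in the hand.

```bash
python3 - <<'E'
from h import *
o=bot.get_obs();M=R.from_quat(o["tool_rot"]).as_matrix();e=o["eef_pos"]
d=np.load("w2.npz");P=d["P"];L=(P-e)@M*1000   # tool frame: x=left,y=forward,z=down
def st(n,r0,r1,c0,c1):
    q=L[r0:r1,c0:c1].reshape(-1,3);print(n,"tool med",np.nanmedian(q,0).round(1))
    return q
st("sled",205,209,245,330); st("sledL",204,209,240,255);st("sledR",204,209,320,336)
st("roof",215,240,240,290);st("roofL",215,240,238,250);st("roofR",215,240,280,292)
st("tube",233,243,330,365)
B=L[205:265,370:440];hz=B[...,2]
m=(hz>-12)&(hz<35)  # things above the table
for lo,hi in [(-5,5),(5,10),(10,15),(15,20),(20,25),(25,35)]:
    q=B[(hz>lo)&(hz<hi)]
    if len(q):print(lo,hi,len(q),q.min(0).round(1),q.max(0).round(1))
q=B[m];h=np.histogram(q[:,1],bins=np.arange(50,100,2));print(list(zip(h[1].round(),h[0])))
for y in range(66,100,2):
    s=q[(q[:,1]>=y)&(q[:,1]<y+2)]
    if len(s):print(y,len(s),s[:,0].min().round(1),s[:,0].max().round(1),s[:,2].min().round(1))
E
```

```text
sled tool med [16.1 18.  22.1]
sledL tool med [16.2 -4.5 22.6]
sledR tool med [16.6 40.9 21.7]
roof tool med [14.6  4.6 -4.4]
roofL tool med [14.6 -5.5 -4.7]
roofR tool med [14.6 14.7 -4.3]
tube tool med [ 3.4 49.   8.1]
-5 5 656 [-8.8 65.6  2.6] [16.  74.6  5. ]
5 10 855 [-8.6 60.4  5. ] [16.1 94.5 10. ]
10 15 398 [-8.8 61.8 10. ] [16.4 93.6 15. ]
15 20 135 [-8.6 66.1 15. ] [16.1 93.3 20. ]
20 25 6 [ 3.  66.6 20.1] [15.1 68.4 20.6]
[(np.int64(50), np.int64(0)), (np.int64(52), np.int64(0)), (np.int64(54), np.int64(0)), (np.int64(56), np.int64(0)), (np.int64(58), np.int64(0)), (np.int64(60), np.int64(41)), (np.int64(62), np.int64(76)), (np.int64(64), np.int64(123)), (np.int64(66), np.int64(454)), (np.int64(68), np.int64(200)), (np.int64(70), np.int64(204)), (np.int64(72), np.int64(205)), (np.int64(74), np.int64(25)), (np.int64(76), np.int64(13)), (np.int64(78), np.int64(36)), (np.int64(80), np.int64(29)), (np.int64(82), np.int64(32)), (np.int64(84), np.int64(34)), (np.int64(86), np.int64(82)), (np.int64(88), np.int64(149)), (np.int64(90), np.int64(207)), (np.int64(92), np.int64(128)), (np.int64(94), np.int64(12)), (np.int64(96), np.int64(0))]
66 454 -8.8 16.1 2.6
68 200 -8.8 16.0 2.8
70 204 -8.7 16.4 2.7
72 205 -8.5 16.1 2.7
74 25 -7.7 15.6 4.0
76 13 -1.8 2.1 8.2
78 36 -2.4 2.3 8.5
80 29 -1.8 2.4 8.8
82 32 -2.1 2.2 8.8
84 34 -2.1 2.1 8.9
86 82 -2.0 15.2 7.1
88 149 -2.5 15.0 6.7
90 207 -2.7 15.0 6.4
92 128 -3.0 15.1 6.8
94 12 -2.2 13.3 8.1
```

{"name": "drive_tool", "arguments": {
  "slide": [
    [0.04,0.02,0],
    [0.13,0.07,0],
    [0.26,0.145,0],
    [0.4,0.225,0],
    [0.54,0.3,0],
    [0.66,0.37,0],
    [0.73,0.41,0],
    [0.75,0.42,0]
  ],
  "rotation": [
    [0.04,0,0],
    [0.04,0,0],
    [0.04,0,0],
    [0.04,0,0],
    [0.04,0,0],
    [0.04,0,0],
    [0.04,0,0],
    [0.04,0,0]
  ]
}}

```text
clock: 7.2
eef_pos: [0.5219, 0.0041, 0.075]
tool_rot: [0.613, 0.79, -0.008, -0.006]
ft_force: [-0.0, -0.4, -0.8]
grip_width: 0.0402
grasp_force: 61.9
```

```bash
cat > m.py <<'E'
from h import *
c=cam("wrist");P=c["P"];im=c["image"]
o=bot.get_obs();M=R.from_quat(o["tool_rot"]).as_matrix();e=o["eef_pos"]
print("t",o["clock"],"e",e.round(4),"rot",o["tool_rot"].round(4),"yaw",np.degrees(np.arctan2(M[1,1],M[0,1])).round(2),"F",o["ft_force"].round(2),"w",o["grip_width"].round(4))
L=(P-e)@M*1000
near=np.linalg.norm(P[...,:2]-[.592,.053],axis=-1)<.05
m=near&(P[...,2]>.026)&(P[...,2]<.0375)&(L[...,0]>16)
q=L[m];print("head",len(q),q.min(0).round(1),q.max(0).round(1)); 
t=m&(P[...,2]>np.nanpercentile(P[m][:,2],60)-.001);print("headtop tool ctr",cv2.minEnclosingCircle(L[t][:,:2].astype(np.float32)),P[t].mean(0).round(4))
near=np.linalg.norm(P[...,:2]-[.5915,.0555],axis=-1)<.045
g=im.max(-1)<70
f=near&(P[...,2]<.009)&(P[...,2]>.0025)
f=cv2.morphologyEx(f.astype(np.uint8),cv2.MORPH_OPEN,np.ones((3,3)))>0
if f.sum()>50:
    print("foot world",cv2.minAreaRect((P[f][:,:2]*1000).astype(np.float32)),"tool",cv2.minAreaRect(L[f][:,:2].astype(np.float32)))
k=(L[...,1]>55)&(L[...,1]<100)&(L[...,0]>-12)&(L[...,0]<18)&(L[...,2]<24)&(L[...,2]>-5)
for y in range(64,98,2):
    s=L[k&(L[...,1]>=y)&(L[...,1]<y+2)]
    if len(s):print(y,len(s),s[:,0].min().round(1),s[:,0].max().round(1),s[:,2].min().round(1),end=" | ")
np.savez("w3.npz",P=P,im=im,L=L)
import sys
save(sys.argv[1],np.clip(im*1.5,0,255).astype(np.uint8))
E
python3 m.py w3
```

```text
Traceback (most recent call last):
  File "m.py", line 4, in <module>
    print("t",o["clock"],"e",e.round(4),"rot",o["tool_rot"].round(4),"yaw",np.degrees(np.arctan2(M[1,1],M[0,1])).round(2),"F",o["ft_force"].round(2),"w",o["grip_width"].round(4))
                                                                                                                                                         ^^^^^^^^^^^^^^^^^^^^^
AttributeError: 'float' object has no attribute 'round'
```

```bash
sed -i 's/o\["grip_width"\].round(4)/round(o["grip_width"],4)/' m.py; python3 m.py w3
```

```text
t 7.3 e [0.5215 0.003  0.0749] rot [ 0.6136  0.7896 -0.0083 -0.0062] yaw 14.3 F [ 0.94 -0.18 -1.59] w 0.0398
head 324 [25.5 75.4 37.7] [37.  87.8 47.2]
headtop tool ctr ((31.173921585083008, 81.45410919189453), 6.035150051116943) [0.5917 0.0531 0.034 ]
foot world ((591.102294921875, 56.78168487548828), (30.439125061035156, 51.582576751708984), 15.2048921585083) tool ((34.951873779296875, 82.16738891601562), (30.477521896362305, 51.582523345947266), 89.0909423828125)
64 75 -4.0 6.7 5.7 | 66 463 -8.1 16.9 1.8 | 68 203 -8.0 17.1 2.7 | 70 198 -7.9 17.0 2.3 | 72 202 -7.7 17.1 2.4 | 74 79 -7.5 16.9 2.9 | 76 5 -0.7 2.6 8.3 | 78 31 -1.0 3.1 8.4 | 80 31 -1.1 3.4 8.6 | 82 40 -1.3 3.3 8.3 | 84 35 -0.9 3.7 8.4 | 86 56 -0.8 15.9 6.4 | 88 93 -1.2 15.9 6.3 | 90 263 -1.9 16.2 6.4 | 92 129 -1.8 15.7 5.9 | 94 41 -2.3 15.7 7.1 |
```

View pics/w3.png

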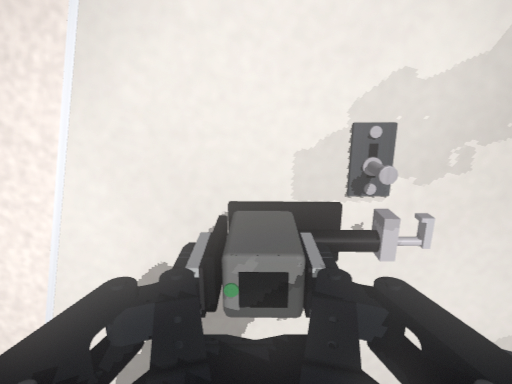

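The view shows the post head at (388,175) with its foot behind the hook gap: post at tool (31.2, 81.5), gap centre about 81. The fore-aft alignment is good, so I lower beside the post.

{"name": "drive_tool", "arguments": {
  "slide": [
    [0,0,0.02],
    [0,0.001,0.06],
    [0,0.002,0.1],
    [0,0.002,0.13],
    [0,0.003,0.15],
    [0,0.003,0.164],
    [0,0.003,0.168],
    [0,0.003,0.168]
  ],
  "rotation": [
    [0,0,0],
    [0,0,0],
    [0,0,0],
    [0,0,0],
    [0,0,0],
    [0,0,0],
    [0,0,0],
    [0,0,0]
  ]
}}

```text
clock: 8.3
eef_pos: [0.5218, 0.003, 0.0332]
tool_rot: [0.614, 0.789, -0.008, -0.006]
ft_force: [0.1, -0.5, -1.8]
grip_width: 0.0402
grasp_force: 61.9
```

{"name": "drive_tool", "arguments": {
  "slide": [
    [0,0,0.001],
    [0,0,0.003],
    [0,0,0.005],
    [0,0,0.007],
    [0,0,0.009],
    [0,0,0.011],
    [0,0,0.012],
    [0,0,0.012]
  ],
  "rotation": [
    [0,0,0],
    [0,0,0],
    [0,0,0],
    [0,0,0],
    [0,0,0],
    [0,0,0],
    [0,0,0],
    [0,0,0]
  ]
}}

```text
clock: 9.3
eef_pos: [0.5215, 0.0029, 0.03]
tool_rot: [0.614, 0.789, -0.008, -0.006]
ft_force: [0.6, 0.4, -2.2]
grip_width: 0.0403
grasp_force: 61.9
```

```bash
python3 m.py w4
```

```text
t 9.35 e [0.5215 0.0029 0.03  ] rot [ 0.6138  0.7894 -0.0079 -0.0061] yaw 14.27 F [ 0.29  0.31 -1.23] w 0.0396
head 574 [25.1 74.1 -7.5] [37.2 86.7  2.4]
headtop tool ctr ((31.253948211669922, 80.3055419921875), 6.383988857269287) [0.5916 0.0532 0.034 ]
foot world ((578.70703125, 50.72765350341797), (56.86320114135742, 57.114532470703125), 14.577066421508789) tool ((32.232688903808594, 67.65357208251953), (56.961421966552734, 57.113895416259766), 89.6905746459961)
64 128 -7.8 16.0 3.0 | 66 441 -9.0 16.3 2.5 | 68 210 -8.7 17.5 2.4 | 70 210 -8.3 17.5 2.7 | 72 199 -9.1 16.9 2.8 | 74 38 -8.1 17.8 3.8 | 76 28 -2.1 17.1 8.7 | 78 68 -2.6 18.0 8.8 | 80 73 -2.3 18.0 8.8 | 82 73 -2.1 18.0 8.1 | 84 57 -2.3 17.5 7.2 | 86 100 -2.2 17.5 6.9 | 88 159 -2.5 17.4 6.3 | 90 230 -2.9 17.8 6.4 | 92 128 -2.4 16.9 6.3 | 94 25 -2.8 15.2 8.0 |
```

View pics/w4.png

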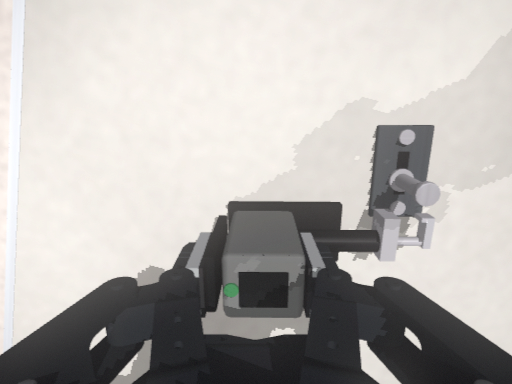

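The hook is low beside the post, with the head at (428,193) and the gap aligned within 0.5 mm. I slide left.

{"name": "drive_tool", "arguments": {
  "slide": [
    [0.005,-0.002,0],
    [0.015,-0.002,0],
    [0.027,-0.002,0],
    [0.04,-0.002,0],
    [0.053,-0.002,0],
    [0.065,-0.002,0],
    [0.075,-0.002,0],
    [0.08,-0.002,0]
  ],
  "rotation": [
    [0,0,0],
    [0,0,0],
    [0,0,0],
    [0,0,0],
    [0,0,0],
    [0,0,0],
    [0,0,0],
    [0,0,0]
  ]
}}

```text
clock: 10.35
eef_pos: [0.5161, 0.0223, 0.0301]
tool_rot: [0.614, 0.789, -0.008, -0.006]
ft_force: [-0.2, -0.8, -2.8]
grip_width: 0.0401
grasp_force: 61.9
```

{"name": "drive_tool", "arguments": {
  "slide": [
    [0.002,0,0],
    [0.004,0,0],
    [0.006,0,0],
    [0.008,0,0],
    [0.01,0,0],
    [0.012,0,0],
    [0.012,0,0],
    [0.012,0,0]
  ],
  "rotation": [
    [0,0,0],
    [0,0,0],
    [0,0,0],
    [0,0,0],
    [0,0,0],
    [0,0,0],
    [0,0,0],
    [0,0,0]
  ]
}}

```text
clock: 11.35
eef_pos: [0.5154, 0.0251, 0.0301]
tool_rot: [0.614, 0.789, -0.008, -0.006]
ft_force: [0.3, -0.4, -1.7]
grip_width: 0.04
grasp_force: 61.9
```

```bash
cat > f.py <<'E'
from h import *
o=bot.get_obs();M=R.from_quat(o["tool_rot"]).as_matrix()
print("t",o["clock"],"e",o["eef_pos"].round(5),"tool F",(M.T@o["ft_force"]).round(2),"T",(M.T@o["ft_torque"]).round(3),"left coord mm",(o["eef_pos"][:2]@M[:2,0]*1000).round(2))
E
python3 f.py
```

```text
t 11.35 e [0.5154  0.02508 0.03008] tool F [-0.47  0.24  1.67] T [ 0.001  0.026 -0.02 ] left coord mm -102.72
```

{"name": "drive_tool", "arguments": {
  "slide": [
    [0.001,0,0],
    [0.002,0,0],
    [0.003,0,0],
    [0.004,0,0],
    [0.004,0,0],
    [0.004,0,0],
    [0.004,0,0],
    [0.004,0,0]
  ],
  "rotation": [
    [0,0,0],
    [0,0,0],
    [0,0,0],
    [0,0,0],
    [0,0,0],
    [0,0,0],
    [0,0,0],
    [0,0,0]
  ]
}}

```text
clock: 12.35
eef_pos: [0.5151, 0.026, 0.0301]
tool_rot: [0.614, 0.789, -0.008, -0.006]
ft_force: [-0.8, 0.6, -2.4]
grip_width: 0.0402
grasp_force: 61.9
```

```bash
python3 f.py
```

```text
t 12.35 e [0.51513 0.02604 0.03005] tool F [ 0.75 -0.54  2.42] T [-0.007  0.063 -0.015] left coord mm -101.71
```

{"name": "drive_tool", "arguments": {
  "slide": [
    [0.001,0,0],
    [0.002,0,0],
    [0.003,0,0],
    [0.004,0,0],
    [0.004,0,0],
    [0.004,0,0],
    [0.004,0,0],
    [0.004,0,0]
  ],
  "rotation": [
    [0,0,0],
    [0,0,0],
    [0,0,0],
    [0,0,0],
    [0,0,0],
    [0,0,0],
    [0,0,0],
    [0,0,0]
  ]
}}

```text
clock: 13.35
eef_pos: [0.5149, 0.027, 0.0301]
tool_rot: [0.614, 0.789, -0.008, -0.006]
ft_force: [0.3, 0.2, -1.8]
grip_width: 0.0399
grasp_force: 61.9
```

```bash
python3 f.py
```

```text
t 13.35 e [0.51489 0.027   0.03007] tool F [0.08 0.34 1.75] T [ 0.015 -0.004  0.008] left coord mm -100.74
```

{"name": "drive_tool", "arguments": {
  "slide": [
    [0.001,0,0],
    [0.002,0,0],
    [0.003,0,0],
    [0.004,0,0],
    [0.004,0,0],
    [0.004,0,0],
    [0.004,0,0],
    [0.004,0,0]
  ],
  "rotation": [
    [0,0,0],
    [0,0,0],
    [0,0,0],
    [0,0,0],
    [0,0,0],
    [0,0,0],
    [0,0,0],
    [0,0,0]
  ]
}}

```text
clock: 14.35
eef_pos: [0.5147, 0.0278, 0.0301]
tool_rot: [0.614, 0.789, -0.008, -0.006]
ft_force: [0.0, -2.1, -0.8]
grip_width: 0.0397
grasp_force: 61.8
```

```bash
python3 f.py
```

```text
t 14.35 e [0.51466 0.02776 0.03007] tool F [-2.05 -0.49  0.77] T [ 0.043 -0.561  0.253] left coord mm -99.79
```

Contact: about 2 to 3 N sideways, with a matching torque about z. I lower gently to the table while holding it.

{"name": "drive_tool", "arguments": {
  "slide": [
    [0,0,0],
    [0,0,0.001],
    [0,0,0.002],
    [0,0,0.003],
    [0,0,0.004],
    [0,0,0.005],
    [0,0,0.006],
    [0,0,0.006]
  ],
  "rotation": [
    [0,0,0],
    [0,0,0],
    [0,0,0],
    [0,0,0],
    [0,0,0],
    [0,0,0],
    [0,0,0],
    [0,0,0]
  ]
}}

```text
clock: 15.35
eef_pos: [0.5148, 0.0279, 0.0286]
tool_rot: [0.614, 0.789, -0.008, -0.006]
ft_force: [0.4, -3.9, 0.5]
grip_width: 0.0401
grasp_force: 62.3
```

```bash
python3 f.py
```

```text
t 15.35 e [0.51476 0.02791 0.02856] tool F [-3.86 -0.54 -0.49] T [-0.089 -0.792  0.294] left coord mm -99.76
```

{"name": "drive_tool", "arguments": {
  "slide": [
    [0,0,0],
    [0,0,0],
    [0,0,0],
    [0,0,0],
    [0,0,0],
    [0,0,0],
    [0,0,0],
    [0,0,0]
  ],
  "rotation": [
    [0,0,0],
    [0,0,0],
    [0,0,0],
    [0,0,0],
    [0,0,0],
    [0,0,0],
    [0,0,0],
    [0,0,0]
  ],
  "gripper": 0.78
}}

```text
clock: 16.35
eef_pos: [0.5146, 0.028, 0.0286]
tool_rot: [0.614, 0.789, -0.008, -0.006]
ft_force: [-1.4, -0.5, -0.1]
grip_width: 0.0665
grasp_force: 0.0
```

```bash
python3 f.py; python3 m.py w5
```

```text
t 16.35 e [0.51459 0.02797 0.02856] tool F [-0.18 -1.44  0.11] T [-0.035 -0.034  0.001] left coord mm -99.68
t 16.4 e [0.5146 0.028  0.0286] rot [ 0.6138  0.7894 -0.0079 -0.0062] yaw 14.27 F [-1.21 -0.07  0.07] w 0.0665Traceback (most recent call last):
  File "m.py", line 8, in <module>
    q=L[m];print("head",len(q),q.min(0).round(1),q.max(0).round(1));
                               ~~~~~^^^
    return umr_minimum(a, axis, None, out, keepdims, initial, where)
ValueError: zero-size array to reduction operation minimum which has no identity
```

```bash
python3 - <<'E'
from h import *
c=cam("wrist");np.savez("w5.npz",P=c["P"],im=c["image"])
a=cv2.resize(c["image"][170:350,170:450],(784,504),interpolation=cv2.INTER_CUBIC)
save("w5",np.clip(a*1.5,0,255).astype(np.uint8))
E
```

```text
(no output)
```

View pics/w5.png

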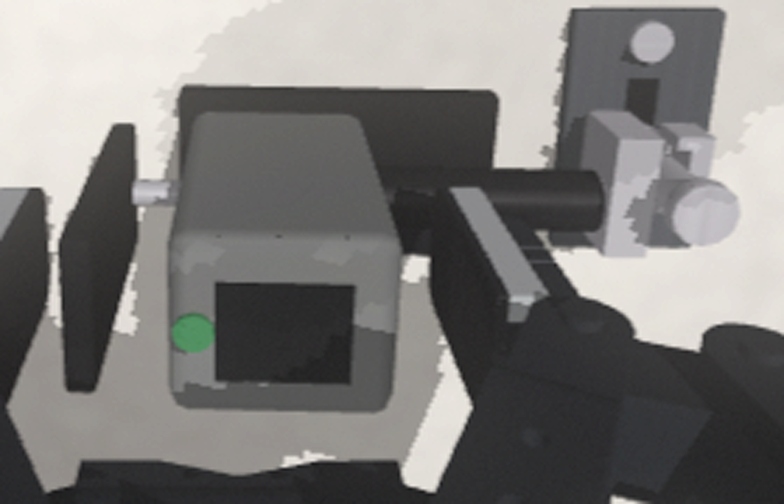

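The crop shows the post between the jaw and the hook, head at (705,212), with the barb closed to its left at (690,150). Both pads are clear, so I retreat straight up.

{"name": "drive_tool", "arguments": {
  "slide": [
    [0,0,-0.02],
    [0,0,-0.06],
    [0,0,-0.12],
    [0,0,-0.2],
    [0,0,-0.3],
    [0,0,-0.4],
    [0,0,-0.46],
    [0,0,-0.48]
  ],
  "rotation": [
    [0,0,0],
    [0,0,0],
    [0,0,0],
    [0,0,0],
    [0,0,0],
    [0,0,0],
    [0,0,0],
    [0,0,0]
  ]
}}

```text
clock: 17.45
eef_pos: [0.5176, 0.0286, 0.15]
tool_rot: [0.614, 0.789, -0.007, -0.005]
ft_force: [0.5, -0.7, -0.0]
grip_width: 0.0666
grasp_force: 0.0
```

```bash
python3 - <<'E'
from h import *
c=cam("wrist");P=c["P"]
d=np.linalg.norm(P[...,:2]-[.517,.03],axis=-1)<.06
m=d&(P[...,2]>.055)&(P[...,2]<.075)
n,l,s,_=cv2.connectedComponentsWithStats(m.astype(np.uint8))
for i in range(1,n):
    if s[i,4]>60:
        q=(P[l==i][:,:2]*1000).astype(np.float32);print(s[i],cv2.minAreaRect(q),P[l==i][:,2].mean())
a=cv2.resize(c["image"][100:250,200:400],(800,600),interpolation=cv2.INTER_CUBIC)
save("w6",np.clip(a*1.5,0,255).astype(np.uint8))
E
```

```text
[ 242  178   43   38 1556] ((522.2628173828125, 30.196659088134766), (33.2188835144043, 29.765783309936523), 13.699333190917969) 0.06183750783620899
[221 180   8  33 213] ((492.3861999511719, 22.814342498779297), (5.268239498138428, 25.32312774658203), 14.41365909576416) 0.05955816829062383
```

View pics/w6.png

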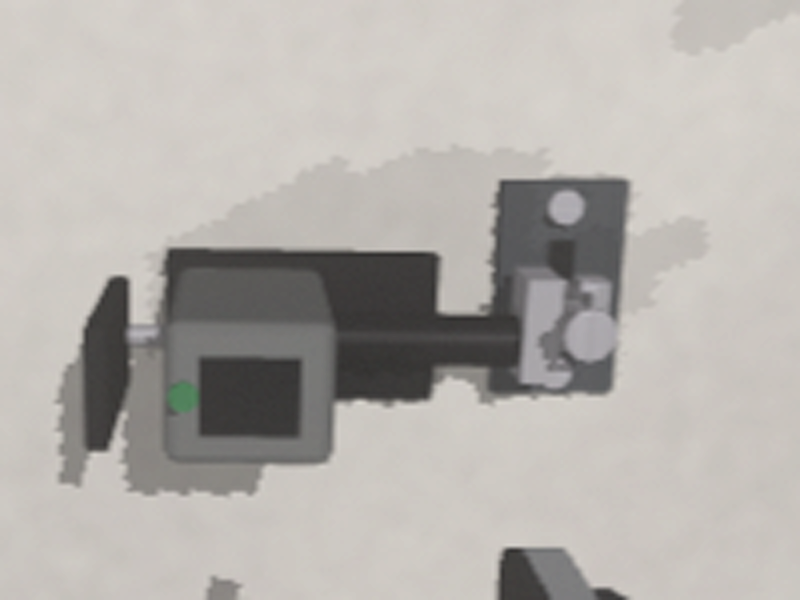

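The monitor stands upright, and the post head at (590,335) sits in the hook behind the barb. The plate-to-housing spacing gives a plunger of about 4.5 to 5 mm, so the post is properly held.

```bash
python3 -c "
from h import *
print(bot.job_done())"
```

```text
the job is handed in; nothing more can be done
None
```

I clipped the small monitor onto the slim post and handed the job in at about 17.5 s; it stands upright and released, with the post behind the barb and the plunger at about 4.5–5 mm (measured from the camera), but no verdict was returned.

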